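# Press a pair of stiletto heel tips flush

## Robot

A 6-joint arm with a two-finger parallel gripper is mounted at the origin on the work surface. World frame = base frame: x ahead of the robot, y to its left, z up, the work surface at z = 0. Lengths are in m, angles in rad, forces in N, time in s.
With the tool pointing down it reaches from about 0.275 to 0.85 m from the base axis. Payload 19 kg.
Tool frame: the origin (TCP) lies at the very end of the fingers, on their centre line; the grasp point (between the pads) lies 19 mm behind it; z points along the fingers, y is the direction in which the jaws open and shut (so a half turn about z gives the same grasp; the last joint's range is limited). The gripper opens to 85 mm and grips with 20 to 120 N. Pads are 22 mm wide; open, the fingers measure 114 mm over their backs; the gripper's body (76 mm by 85 mm) begins 54 mm behind the grasp point. The pads swing forward as they close: fully open they stand 13 mm farther back than shut.
Start: joints at [1.143, 0.15, 1.437, -0, 1.554, -0.134], TCP at [0.167, 0.55, 0.231] pointing down, gripper open.
Joint ranges: [-2.8, 2.8], [-0.68, 2.1], [0.12, 2.68], [-1.39, 4.53], [0.16, 2.79], [-2.81, 2.81]. Speed limits (rad/s): [1.89, 1.89, 2.22, 3.01, 3.01, 3.01].

## Interface

Orientations are given as a 3x3 rotation matrix whose columns are the frame's x, y, z axes.
In Python, from rig import state, camera, calibration, finish_job, spot_in, tip_of gives the robot as it stands. The module is installed in compiled form; this text tells all that it offers.
- The arm moves only by the tool apply_moves, never from a script. Its argument "commands" is one flat list of numbers, 5 for each row, row after row: the shift along the tool's x, y, z in units of 15 cm (1.0 is 15 cm), then the turn about the tool's z in units of 45 degrees (1.0 is 45 degrees), then the gripper's target within -1 to 1 (fully open at 1, half-way at 0, shut at -1). A call has 1 to 8 rows; each row is the pose to reach, as a shift and turn from the pose commanded when the call began, along the tool's axes at that moment; what a row does not reach only later rows make up. A row lasts 1/12 s, in which the tool goes at most 41.7 mm and 7.16 degrees, less where a joint would pass 70% of its speed; a pose out of reach is approached as far as the arm can. A call with a number of a shift or a turn outside -1 to 1 is refused whole. A call with a gripper value outside its range is refused whole. The fingers move at their own pace and stop on an object; "newtons" is the grip in N (left out, the last holds). Time passes only in rows, so rows that repeat a pose let the fingers close. It gives the time, the measured TCP pose, the force and the opening at its end, in the units of the state.
- state(): the state, without advancing time (a new reading comes with each control period).
- camera(name): name is "scene" or "top" or "wrist"; returns the picture (400x640x3 uint8, red, green, blue); there is no depth.
- calibration(name): a dict with "intrinsics" (3x3 intrinsics, pixels), "T" (4x4, takes a point from camera to world coordinates). Camera axes: x right, y down, z forward; pixel columns grow to the right and rows downward; lengths in m; the calibration is good to about 2 mm. A picture is of the moment at which its call begins: read the wrist's pose just before it. calibration takes no time and is no camera call; for the wrist camera it gives the pose at the moment of the call.
- finish_job(): hands the job in, once; it reports no verdict.
Trained networks look in the newest picture that a camera, given by its name, has taken for a name from the list of things; names that differ only in an ending like _2 or _b are one class to them, and where a whole thing is asked for, a point or a joint stands for the part that bears it (a point fixed in the world has none). Each returns a list of dicts, best first, with "p" (0 to 1); they miss things now and then, are a little off and sometimes report something else, mostly with a low value. They report only what shows in the picture. A call takes as long as a camera call. They do not tell look-alikes from the thing itself.
- spot_in(thing, camera): "point" ([x, y, z] in m, in world coordinates, good to about 4 mm: the middle of the surface that is visible of it).
- tip_of(thing, camera): "point" ([x, y, z] in m, in world coordinates, good to about 4 mm: a listed point, or the origin of a listed thing).
The state is a dict: "t": time; "qpos": joint angles; "joint_vel": joint speeds; "tau": joint torques, N m; "ee_pos": TCP position; "eef_rot": TCP orientation; "wrist_force": force on the tool from outside, world axes, zero at the start; "wrist_torque": the same for the moment, N m; "width": finger opening in m.
Only numpy, scipy, OpenCV 4.12 (cv2) and the standard library are available. Lean on these libraries where they do the work, as an engineer would, in place of code of your own. Each camera call takes 0.05 s, during which the arm holds its last target. There are 200 camera calls.

## Task

Four ladies' shoes sit upside down on their jacks, each with a new heel tip that still stands a few millimetres proud on its pin. With the fingertips, gently press the tips of the slim-heeled pair (the two stilettos) down until they sit flush on their heels, then withdraw. Do not touch the cone-heeled and block-heeled shoes, whose tips must stay as they are, and leave everything else on the bench where it is.

Things in the scene. Friction and masses are not known exactly. Their poses are not given: they have to be found in the camera images.
- slim_left: Left black lady's court shoe with tan sole, pointed toe and an 85 mm stiletto heel, the slimmest and tallest here, 12 mm across at the tip, upside down (sole up) and fast on its jack. Jack: fixed round cast foot 110 mm across with an upright post. Body origin: centre of the jack's underside, on the bench; +x from heel to toe, z up; the tip's vertical axis is at body x = -30 mm, y = 0. Over 30 N can crack the heel.
- slim_left_tip_top (a point): Centre of the top face of the slim heel's tip of the left slim-heeled shoe (moves with the tip). Tip: round, 12 mm across and 6 mm thick; its top is 257 mm above the bench when flush. The ball of the sole, 125 mm further along to the toe, is equally high; all else of the shoe is lower.
- slim_left_tip (a joint): How far the heel tip of the left slim-heeled shoe has been pressed in, in m, along its vertical pin. 0.006 = flush, seated on the heel with no gap; at the start between -0.001 and 0.0015, that is, standing 4.5 to 7 mm proud on its pin. It slides down with a steady drag of about 5 N, stays where it is left, and comes to a firm stop at 0.006; pulled, it would creep up to -0.005.
- slim_right: Right black lady's court shoe with tan sole, pointed toe and an 85 mm stiletto heel, the slimmest and tallest here, 12 mm across at the tip, upside down (sole up) and fast on its jack. Jack: fixed round cast foot 110 mm across with an upright post. Body origin: centre of the jack's underside, on the bench; +x from heel to toe, z up; the tip's vertical axis is at body x = -30 mm, y = 0. Over 30 N can crack the heel.
- slim_right_tip_top (a point): Centre of the top face of the slim heel's tip of the right slim-heeled shoe (moves with the tip). Tip: round, 12 mm across and 6 mm thick; its top is 257 mm above the bench when flush. The ball of the sole, 125 mm further along to the toe, is equally high; all else of the shoe is lower.
- slim_right_tip (a joint): How far the heel tip of the right slim-heeled shoe has been pressed in, in m, along its vertical pin. 0.006 = flush, seated on the heel with no gap; at the start between -0.001 and 0.0015, that is, standing 4.5 to 7 mm proud on its pin. It slides down with a steady drag of about 5 N, stays where it is left, and comes to a firm stop at 0.006; pulled, it would creep up to -0.005.
- cone_shoe: One black lady's court shoe with tan sole, pointed toe and a 62 mm cone heel that narrows to 22 mm across at the tip, upside down (sole up) and fast on its jack. Jack: fixed round cast foot 110 mm across with an upright post. Body origin: centre of the jack's underside, on the bench; +x from heel to toe, z up; the tip's vertical axis is at body x = -30 mm, y = 0. Not part of the job.
- cone_shoe_tip_top (a point): Centre of the top face of the cone heel's tip of the cone-heeled shoe (moves with the tip). Tip: round, 22 mm across and 6 mm thick; its top is 234 mm above the bench when flush.
- cone_shoe_tip (a joint): How far the heel tip of the cone-heeled shoe has been pressed in, in m, along its vertical pin. 0.006 = flush, seated on the heel with no gap; at the start between -0.001 and 0.0015, that is, standing 4.5 to 7 mm proud on its pin. It slides down with a steady drag of about 5 N, stays where it is left, and comes to a firm stop at 0.006; pulled, it would creep up to -0.005.
- block_shoe: One black lady's court shoe with tan sole, rounded toe and a 48 mm block heel, 42 x 43 mm at the tip, upside down (sole up) and fast on its jack. Jack: fixed round cast foot 110 mm across with an upright post. Body origin: centre of the jack's underside, on the bench; +x from heel to toe, z up; the tip's vertical axis is at body x = -30 mm, y = 0. Not part of the job.
- block_shoe_tip_top (a point): Centre of the top face of the block heel's tip of the block-heeled shoe (moves with the tip). Tip: D-shaped, 42 x 43 mm and 6 mm thick; its top is 220 mm above the bench when flush.
- block_shoe_tip (a joint): How far the heel tip of the block-heeled shoe has been pressed in, in m, along its vertical pin. 0.006 = flush, seated on the heel with no gap; at the start between -0.001 and 0.0015, that is, standing 4.5 to 7 mm proud on its pin. It slides down with a steady drag of about 5 N, stays where it is left, and comes to a firm stop at 0.006; pulled, it would creep up to -0.005.
- cream_jar: Amber glass cream jar with dark lid, 48 mm across, 45 mm tall, loose on the bench. Origin: centre of its underside. To be left alone.
- dye_bottle: Small black dye bottle with white cap, 40 mm across, 85 mm tall, loose on the bench. Origin: centre of its underside. To be left alone.
- polish_tin: Flat polish tin, 62 mm across, 22 mm tall, loose on the bench. Origin: centre of its underside. To be left alone.
- hammer: Cobbler's hammer lying on its side, wooden handle, 250 mm long, about 40 mm tall, body x along the handle to the head, loose on the bench. Origin: centre of its underside. To be left alone.
- heel_lift_large: Black rubber heel lift, D-shaped, about 66 mm, 7.5 mm thick, loose on the bench. Origin: centre of its underside. To be left alone.
- heel_lift_small: Black rubber heel lift, D-shaped, about 55 mm, 7.5 mm thick, loose on the bench. Origin: centre of its underside. To be left alone.
- brush: Shoe brush with wooden back, 150 x 50 mm, 44 mm tall, lying on its bristles, loose on the bench. Origin: centre of its underside. To be left alone.
- sole_unit: Black moulded sole, 270 x 90 mm, 24 mm tall at its heel, loose on the bench. Origin: centre of its underside. To be left alone.
Not all that is in view belongs to the job. What is shaped like the block_shoe but purple is not meant.

How it is judged:
By the outcome, as a careful person would: the job done as asked, in the order asked, and still so for the second after the job is handed in, with the robot touching nothing.
It also fails if it takes over 37 s, if anything falls off the work surface, if the arm or the gripper's body presses on something with over 40 N, if the wrist force passes 120 N, or if a joint passes its speed limit or range.

## Working session

There is one attempt and no reset: what is moved stays moved. The work goes in short steps, Python scripts to look and compute and a tool call to move; the robot and the scene stay as the last step left them, time stands still between calls to the robot, and variables do not carry over. Pictures are saved under pics/ and viewed, about 8 in all and at most 12, crops included, and the job is handed in when it is done.

Besides the shell and the picture viewer there is one more tool, called after "Emit:" by a JSON object that holds its "fn" and its "kwargs", one argument or row to a line. apply_moves: Moves the arm, as the interface text tells. Shifts and turns lie within -1 to 1; 1 stands for 15 cm of shift or 45 degrees of turn. Its arguments: {"type":"object","properties":{"commands":{"type":"array"},"newtons":{"type":"number"}},"required":["commands"]}

```bash
mkdir -p pics
python3 - <<'E'
from rig import *
import cv2,numpy as np
s=state();print(s['t'],s['ee_pos'],s['eef_rot'],s['width'],s['wrist_force'])
for c in ("top","scene"):
    im=camera(c);cv2.imwrite(f"pics/{c}0.png",im[...,::-1])
    print(c,calibration(c)['T'].round(3).tolist(),calibration(c)['intrinsics'].round(1).tolist())
    for n in ("slim_left_tip_top","slim_right_tip_top","cone_shoe_tip_top","block_shoe_tip_top"):
        print(n,[(np.round(d['point'],4).tolist(),round(d['p'],2)) for d in tip_of(n,c)])
print(state()['t'])
E
```

```text
0.0 [0.16643469 0.55014755 0.23067709] [[-9.57155148e-01  2.89575178e-01 -4.88601000e-04]
 [ 2.89575550e-01  9.57154543e-01 -1.08745015e-03]
 [ 1.52768098e-04 -1.18234541e-03 -9.99999289e-01]] 0.08539019193125336 [-0.30682955  0.43189525  0.02519529]
top [[0.027, -0.98, 0.196, 0.225], [-0.999, -0.03, -0.013, 0.02], [0.018, -0.195, -0.981, 1.566], [0.0, 0.0, 0.0, 1.0]] [[458.2, 0.0, 329.2], [0.0, 458.2, 206.6], [0.0, 0.0, 1.0]]
slim_left_tip_top []
slim_right_tip_top [([0.4995, 0.2345, 0.0021], 0.44)]
cone_shoe_tip_top [([0.5444, -0.3359, 0.2386], 0.38)]
block_shoe_tip_top [([0.2648, -0.4222, 0.2281], 0.73), ([0.5139, 0.0973, 0.2247], 0.71), ([0.2159, 0.4281, 0.2282], 0.45)]
scene [[-0.209, 0.607, -0.766, 1.302], [0.978, 0.118, -0.174, 0.201], [-0.015, -0.786, -0.618, 0.8], [0.0, 0.0, 0.0, 1.0]] [[362.6, 0.0, 317.9], [0.0, 362.6, 196.4], [0.0, 0.0, 1.0]]
slim_left_tip_top [([0.7505, 0.151, 0.0008], 0.6)]
slim_right_tip_top []
cone_shoe_tip_top [([0.5488, -0.3417, 0.2378], 0.55)]
block_shoe_tip_top [([0.2654, -0.4235, 0.228], 0.61), ([0.5078, 0.0971, 0.2249], 0.59), ([0.2136, 0.4299, 0.2272], 0.59)]
0.5
```

View pics/top0.png

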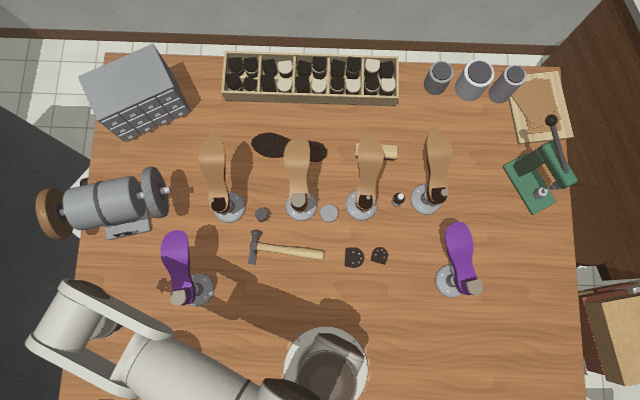

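View pics/scene0.png

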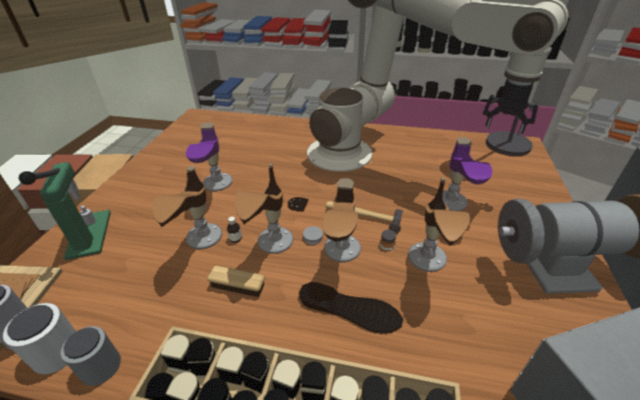

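Top view: black shoes at heel pixels (217,203), (300,200), (367,203), (440,195). These should be slim, block, slim, cone. The purple ones at (180,297) and (475,287) are look-alikes. The scene view shows thin spikes at (440,185) and (272,172), and a wider cone at (195,178). I'll confirm this in an enlarged composite.

Run:
```python
import cv2,numpy as np
t=cv2.imread('pics/top0.png');s=cv2.imread('pics/scene0.png')
def c(im,x,y,w=32):
    return cv2.resize(im[y-w:y+w,x-w:x+w],(256,256),interpolation=cv2.INTER_CUBIC)
out=np.vstack([np.hstack([c(t,217,200),c(t,367,200),c(t,437,195)]),np.hstack([c(s,440,200),c(s,272,185),c(s,195,185)])])
cv2.imwrite('pics/crop1.png',out)
```

```text
(no output)
```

View pics/crop1.png

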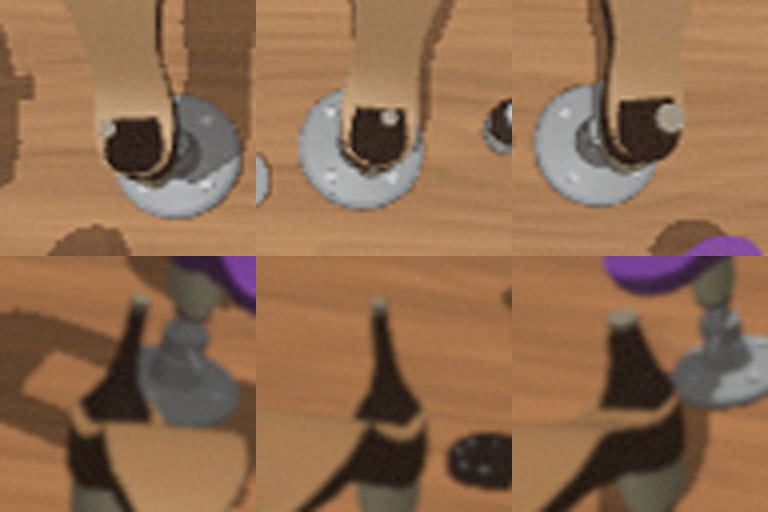

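Slim heels confirmed at top pixels (212,200) and (368.5,197), scene pixels (443,179) and (271,165). The cone's tip is clearly wider. Triangulating now.

```bash
cat > h.py <<'E'
from rig import *
import cv2,numpy as np
def ray(cal,u,v):
    T=cal['T'];d=T[:3,:3]@np.linalg.inv(cal['intrinsics'])@[u,v,1];return T[:3,3],d/np.linalg.norm(d)
def onz(cal,u,v,z):
    o,d=ray(cal,u,v);return o+d*(z-o[2])/d[2]
def proj(cal,p):
    T=cal['T'];q=cal['intrinsics']@(T[:3,:3].T@(np.asarray(p)-T[:3,3]));return q[:2]/q[2]
def tri(rs):
    A=sum(np.eye(3)-np.outer(d,d) for o,d in rs);b=sum((np.eye(3)-np.outer(d,d))@o for o,d in rs);return np.linalg.solve(A,b)
E
python3 - <<'E'
from h import *
ct,cs=calibration('top'),calibration('scene')
P={'A':((211.4,199.4),(442.6,178.6)),'B':((368.1,196.9),(270.4,164.4))}
for k,(a,b) in P.items():
    print(k,tri([ray(ct,*a),ray(cs,*b)]).round(4),onz(ct,*a,.262).round(4),onz(cs,*b,.262).round(4))
cw=calibration('wrist');R=state()['eef_rot'];p=state()['ee_pos']
T=cw['T'];print('cam in tool',(R.T@(T[:3,3]-p)).round(3),(R.T@T[:3,:3]).round(2).tolist(),cw['intrinsics'].tolist())
E
```

```text
A [0.4968 0.3461 0.2578] [0.4959 0.3446 0.262 ] [0.503  0.3454 0.262 ]
B [ 0.5178 -0.109   0.2592] [ 0.5175 -0.1099  0.262 ] [ 0.5218 -0.1061  0.262 ]
cam in tool [ 0.067  0.001 -0.142] [[-0.0, -0.96, -0.26], [1.0, -0.0, -0.0], [-0.0, -0.26, 0.96]] [[343.0539080733063, 0.0, 322.54574120906767], [0.0, 343.0539080733063, 200.16618289853372], [0.0, 0.0, 1.0]]
```

Emit:
{"fn": "apply_moves", "kwargs": {
  "commands": [0,0,-0.27,0,-1,0,0,-0.54,0,-1,-0.2,0,-0.74,0,-1,-0.45,-0.08,-0.74,0,-1,-0.7,-0.18,-0.74,0,-1,-0.95,-0.26,-0.74,0,-1,-1,-0.34,-0.74,0,-1],
  "newtons": 20
}}

```text
t: 1.08
ee_pos: [0.2991, 0.4559, 0.3418]
eef_rot: [[-0.956, 0.292, 0.001], [0.292, 0.956, -0.001], [-0.001, -0.001, -1.0]]
wrist_force: [0.4, 0.1, -0.5]
width: 0.0006
```

Emit:
{"fn": "apply_moves", "kwargs": {
  "commands": [-0.25,-0.06,0,0,-1,-0.5,-0.12,0,0,-1,-0.75,-0.2,0,0,-1,-1,-0.27,0,0,-1,-1,-0.33,0,0,-1]
}}

```text
t: 1.5
ee_pos: [0.429, 0.3645, 0.341]
eef_rot: [[-0.956, 0.293, -0.0], [0.293, 0.956, -0.002], [-0.0, -0.002, -1.0]]
wrist_force: [-0.8, 0.4, -0.8]
width: -0.0001
```

Emit:
{"fn": "apply_moves", "kwargs": {
  "commands": [-0.2,0,0,0,-1,-0.4,0,0,0,-1,-0.5,0,0,0,-1,-0.5,0,0,0,-1,-0.5,0,0,0,-1]
}}

```text
t: 1.92
ee_pos: [0.4966, 0.3454, 0.3418]
eef_rot: [[-0.957, 0.291, -0.001], [0.291, 0.957, -0.0], [0.001, -0.001, -1.0]]
wrist_force: [-0.3, 0.2, 0.2]
width: -0.0002
```

Run:
```python
from h import *
s=state();im=camera('wrist');cw=calibration('wrist');print(s['t'],s['ee_pos'].round(4),s['eef_rot'].round(4).tolist(),s['wrist_force'].round(1),s['width'])
cv2.imwrite('pics/w1.png',im[...,::-1])
for p in ([.4968,.3461,.262],):print(proj(cw,p))
print(proj(cw,s['ee_pos']))
for n in ("slim_left_tip_top","slim_right_tip_top"):print(n,[(np.round(d['point'],4).tolist(),round(d['p'],2)) for d in tip_of(n,'wrist')])
```

```text
1.9167 [0.4966 0.3454 0.3418] [[-0.9569, 0.2905, -0.001], [0.2905, 0.9569, -0.0004], [0.0008, -0.0006, -1.0]] [-0.3  0.2  0.2] -0.00015990529859481988
[322.33284381 209.88970585]
[320.67413206 261.0125148 ]
slim_left_tip_top []
slim_right_tip_top [([0.4988, 0.3433, 0.2654], 0.81)]
```

View pics/w1.png

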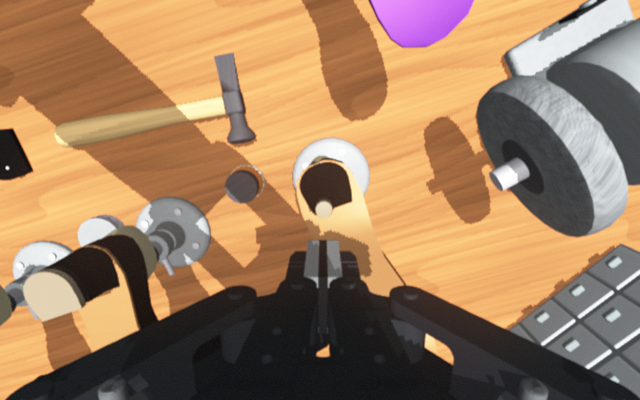

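The wrist view shows the slim tip at (324,209), 1-2 px from the prediction, with the shut fingers in line above it. Descending.

Emit:
{"fn": "apply_moves", "kwargs": {
  "commands": [0,0,0.2,0,-1,0,0,0.38,0,-1,0,0,0.45,0,-1,0,0,0.49,0,-1,0,0,0.49,0,-1]
}}

```text
t: 2.48
ee_pos: [0.4958, 0.3458, 0.2686]
eef_rot: [[-0.957, 0.289, -0.001], [0.289, 0.957, -0.0], [0.001, -0.001, -1.0]]
wrist_force: [-0.2, -1.1, 0.1]
width: 0.0
```

Emit:
{"fn": "apply_moves", "kwargs": {
  "commands": [0,0,0.01,0,-1,0,0,0.02,0,-1,0,0,0.03,0,-1,0,0,0.04,0,-1,0,0,0.04,0,-1]
}}

```text
t: 2.9
ee_pos: [0.4964, 0.3455, 0.2628]
eef_rot: [[-0.957, 0.29, 0.0], [0.29, 0.957, -0.0], [-0.0, -0.0, -1.0]]
wrist_force: [0.8, 0.2, -0.1]
width: 0.0002
```

Emit:
{"fn": "apply_moves", "kwargs": {
  "commands": [0,0,0.007,0,-1,0,0,0.014,0,-1,0,0,0.02,0,-1,0,0,0.02,0,-1]
}}

```text
t: 3.23
ee_pos: [0.4964, 0.3456, 0.2599]
eef_rot: [[-0.957, 0.29, 0.0], [0.29, 0.957, 0.0], [-0.0, 0.0, -1.0]]
wrist_force: [0.5, -0.7, 3.7]
width: -0.0002
```

Emit:
{"fn": "apply_moves", "kwargs": {
  "commands": [0,0,0.006,0,-1,0,0,0.012,0,-1,0,0,0.012,0,-1]
}}

```text
t: 3.48
ee_pos: [0.4964, 0.3456, 0.2579]
eef_rot: [[-0.957, 0.29, 0.0], [0.29, 0.957, 0.0], [-0.0, 0.0, -1.0]]
wrist_force: [0.9, -0.0, 3.9]
width: -0.0001
```

Emit:
{"fn": "apply_moves", "kwargs": {
  "commands": [0,0,0.003,0,-1,0,0,0.005,0,-1,0,0,0.005,0,-1]
}}

```text
t: 3.73
ee_pos: [0.4964, 0.3456, 0.2572]
eef_rot: [[-0.957, 0.29, 0.0], [0.29, 0.957, -0.0], [-0.0, 0.0, -1.0]]
wrist_force: [1.7, 0.3, 3.9]
width: 0.0
```

Emit:
{"fn": "apply_moves", "kwargs": {
  "commands": [0,0,0.002,0,-1,0,0,0.002,0,-1]
}}

```text
t: 3.9
ee_pos: [0.4964, 0.3456, 0.257]
eef_rot: [[-0.957, 0.29, 0.0], [0.29, 0.957, -0.0], [-0.0, 0.0, -1.0]]
wrist_force: [-0.0, 0.5, 5.8]
width: -0.0
```

Emit:
{"fn": "apply_moves", "kwargs": {
  "commands": [0,0,0.002,0,-1,0,0,0.002,0,-1]
}}

```text
t: 4.07
ee_pos: [0.4964, 0.3456, 0.257]
eef_rot: [[-0.957, 0.29, 0.001], [0.29, 0.957, 0.0], [-0.0, 0.0, -1.0]]
wrist_force: [1.3, -0.7, 7.1]
width: -0.0
```

Emit:
{"fn": "apply_moves", "kwargs": {
  "commands": [0,0,0.001,0,-1,0,0,0.001,0,-1]
}}

```text
t: 4.23
ee_pos: [0.4964, 0.3456, 0.257]
eef_rot: [[-0.957, 0.29, 0.001], [0.29, 0.957, 0.0], [-0.001, 0.0, -1.0]]
wrist_force: [-0.1, -0.9, 8.9]
width: 0.0
```

Emit:
{"fn": "apply_moves", "kwargs": {
  "commands": [0,0,0.002,0,-1,0,0,0.002,0,-1]
}}

```text
t: 4.4
ee_pos: [0.4964, 0.3456, 0.2569]
eef_rot: [[-0.957, 0.29, 0.001], [0.29, 0.957, 0.0], [-0.001, 0.001, -1.0]]
wrist_force: [-0.6, -1.2, 12.4]
width: -0.0001
```

Emit:
{"fn": "apply_moves", "kwargs": {
  "commands": [0,0,-0.05,0,-1,0,0,-0.25,0,-1,0,0,-0.5,0,-1,0,0,-0.57,0,-1,0,0,-0.57,0,-1]
}}

```text
t: 4.82
ee_pos: [0.4968, 0.3458, 0.3453]
eef_rot: [[-0.957, 0.29, 0.004], [0.29, 0.957, 0.002], [-0.003, 0.003, -1.0]]
wrist_force: [0.4, 0.8, -0.3]
width: -0.0001
```

Emit:
{"fn": "apply_moves", "kwargs": {
  "commands": [-0.085,-0.24,0,0,-1,-0.17,-0.48,0,0,-1,-0.255,-0.72,0,0,-1,-0.34,-0.955,0,0,-1]
}}

```text
t: 5.15
ee_pos: [0.5031, 0.1922, 0.3406]
eef_rot: [[-0.957, 0.289, -0.002], [0.289, 0.957, -0.0], [0.001, -0.001, -1.0]]
wrist_force: [1.0, -0.5, 0.6]
width: 0.0
```

Emit:
{"fn": "apply_moves", "kwargs": {
  "commands": [-0.085,-0.24,0,0,-1,-0.17,-0.48,0,0,-1,-0.255,-0.72,0,0,-1,-0.34,-0.955,0,0,-1]
}}

```text
t: 5.48
ee_pos: [0.5104, 0.04, 0.3409]
eef_rot: [[-0.957, 0.29, -0.001], [0.29, 0.957, 0.0], [0.001, -0.0, -1.0]]
wrist_force: [1.0, 0.6, -0.5]
width: 0.0
```

Emit:
{"fn": "apply_moves", "kwargs": {
  "commands": [-0.085,-0.24,0,0,-1,-0.17,-0.48,0,0,-1,-0.255,-0.72,0,0,-1,-0.34,-0.955,0,0,-1,-0.34,-0.955,0,0,-1,-0.34,-0.955,0,0,-1,-0.34,-0.955,0,0,-1]
}}

```text
t: 6.07
ee_pos: [0.5182, -0.1099, 0.341]
eef_rot: [[-0.957, 0.29, -0.001], [0.29, 0.957, 0.001], [0.001, 0.0, -1.0]]
wrist_force: [-0.1, -0.1, 0.3]
width: -0.0
```

Run:
```python
from h import *
s=state();im=camera('wrist');cw=calibration('wrist');print(s['t'],s['ee_pos'].round(4),s['eef_rot'].round(4).tolist(),s['wrist_force'].round(1))
cv2.imwrite('pics/w2.png',im[...,::-1])
print(proj(cw,[.518,-.109,.262]))
for n in ("slim_left_tip_top","slim_right_tip_top"):print(n,[(np.round(d['point'],4).tolist(),round(d['p'],2)) for d in tip_of(n,'wrist')])
```

```text
6.0667 [ 0.5182 -0.1099  0.341 ] [[-0.957, 0.2902, -0.0012], [0.2902, 0.957, 0.0006], [0.0013, 0.0003, -1.0]] [-0.1 -0.1  0.3]
[321.87213221 208.7634379 ]
slim_left_tip_top [([0.5169, -0.1037, 0.2615], 0.76)]
slim_right_tip_top [([0.5182, -0.1047, 0.2638], 0.65)]
```

View pics/w2.png

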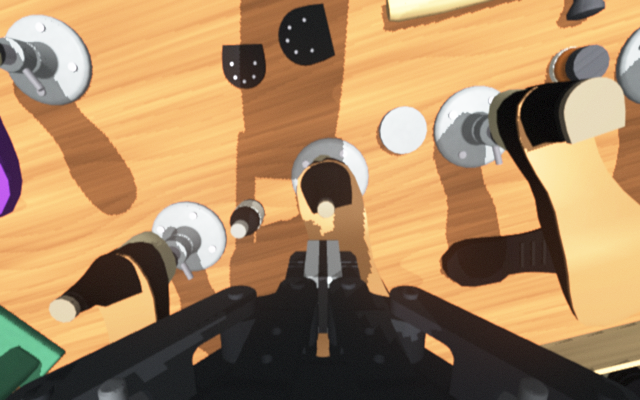

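The second slim tip is at (326,209), about 4 px (2.5 mm) toward tool +y from the prediction. I'll correct that and descend.

Emit:
{"fn": "apply_moves", "kwargs": {
  "commands": [0,0.015,0.2,0,-1,0,0.015,0.38,0,-1,0,0.015,0.45,0,-1,0,0.015,0.485,0,-1,0,0.015,0.5,0,-1,0,0.015,0.5,0,-1]
}}

```text
t: 6.72
ee_pos: [0.5193, -0.1078, 0.2676]
eef_rot: [[-0.957, 0.289, 0.001], [0.289, 0.957, -0.0], [-0.001, -0.0, -1.0]]
wrist_force: [0.8, 0.1, 0.2]
width: -0.0001
```

Emit:
{"fn": "apply_moves", "kwargs": {
  "commands": [0,0,0.007,0,-1,0,0,0.014,0,-1,0,0,0.02,0,-1,0,0,0.02,0,-1]
}}

```text
t: 7.05
ee_pos: [0.5191, -0.108, 0.2639]
eef_rot: [[-0.957, 0.29, 0.0], [0.29, 0.957, -0.0], [-0.0, -0.0, -1.0]]
wrist_force: [0.1, 0.0, -0.6]
width: 0.0
```

Emit:
{"fn": "apply_moves", "kwargs": {
  "commands": [0,0,0.007,0,-1,0,0,0.014,0,-1,0,0,0.02,0,-1,0,0,0.02,0,-1]
}}

```text
t: 7.38
ee_pos: [0.5191, -0.108, 0.2608]
eef_rot: [[-0.957, 0.29, 0.0], [0.29, 0.957, -0.0], [-0.0, -0.0, -1.0]]
wrist_force: [0.1, -0.5, 3.2]
width: 0.0001
```

Emit:
{"fn": "apply_moves", "kwargs": {
  "commands": [0,0,0.006,0,-1,0,0,0.012,0,-1,0,0,0.016,0,-1,0,0,0.016,0,-1]
}}

```text
t: 7.72
ee_pos: [0.5191, -0.108, 0.2582]
eef_rot: [[-0.957, 0.29, 0.0], [0.29, 0.957, -0.0], [-0.0, -0.0, -1.0]]
wrist_force: [1.6, -0.9, 2.1]
width: 0.0001
```

Emit:
{"fn": "apply_moves", "kwargs": {
  "commands": [0,0,0.004,0,-1,0,0,0.007,0,-1,0,0,0.007,0,-1]
}}

```text
t: 7.97
ee_pos: [0.5191, -0.108, 0.2572]
eef_rot: [[-0.957, 0.29, 0.0], [0.29, 0.957, -0.0], [-0.0, -0.0, -1.0]]
wrist_force: [2.6, -0.9, 3.2]
width: 0.0
```

Emit:
{"fn": "apply_moves", "kwargs": {
  "commands": [0,0,0.002,0,-1,0,0,0.004,0,-1,0,0,0.004,0,-1]
}}

```text
t: 8.22
ee_pos: [0.5191, -0.108, 0.257]
eef_rot: [[-0.957, 0.29, 0.0], [0.29, 0.957, -0.0], [-0.001, -0.0, -1.0]]
wrist_force: [1.7, -0.7, 7.6]
width: -0.0004
```

Emit:
{"fn": "apply_moves", "kwargs": {
  "commands": [0,0,0.001,0,-1,0,0,0.001,0,-1]
}}

```text
t: 8.38
ee_pos: [0.5191, -0.108, 0.257]
eef_rot: [[-0.957, 0.29, 0.001], [0.29, 0.957, -0.0], [-0.001, -0.0, -1.0]]
wrist_force: [0.5, -1.3, 7.7]
width: 0.0001
```

Emit:
{"fn": "apply_moves", "kwargs": {
  "commands": [0,0,0.003,0,-1,0,0,0.003,0,-1]
}}

```text
t: 8.55
ee_pos: [0.5191, -0.108, 0.2569]
eef_rot: [[-0.957, 0.29, 0.001], [0.29, 0.957, -0.001], [-0.001, -0.0, -1.0]]
wrist_force: [-0.4, -0.6, 12.5]
width: 0.0001
```

Emit:
{"fn": "apply_moves", "kwargs": {
  "commands": [0,0,-0.05,0,-1,0,0,-0.25,0,-1,0,0,-0.5,0,-1,0,0,-0.57,0,-1,0,0,-0.57,0,-1,0,0,-0.57,0,-1]
}}

```text
t: 9.05
ee_pos: [0.519, -0.1079, 0.3416]
eef_rot: [[-0.957, 0.29, 0.0], [0.29, 0.957, -0.0], [-0.0, -0.0, -1.0]]
wrist_force: [-0.0, 0.3, -0.6]
width: 0.0001
```

Run:
```python
from h import *
s=state();print(s['t'],s['ee_pos'].round(4),s['wrist_force'].round(1))
a=camera('wrist');b=camera('scene');s0=cv2.imread('pics/scene0.png')
def c(im,x,y,w=32):return cv2.resize(im[y-w:y+w,x-w:x+w],(256,256),interpolation=cv2.INTER_CUBIC)
b=b[...,::-1];a=a[...,::-1]
cv2.imwrite('pics/chk.png',np.vstack([np.hstack([c(s0,440,200),c(s0,272,185),c(s0,195,185)]),np.hstack([c(b,440,200),c(b,272,185),c(a,324,205)])]))
```

```text
9.05 [ 0.519  -0.1079  0.3416] [-0.   0.3 -0.6]
```

View pics/chk.png

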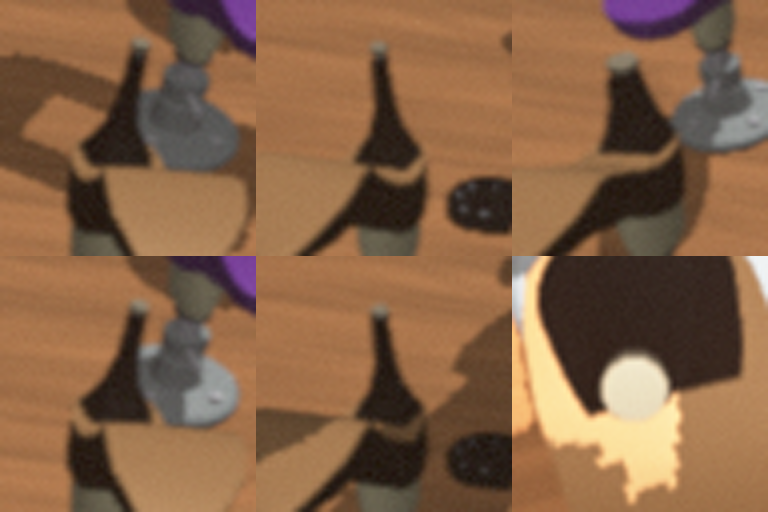

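Compared with before, both slim tips sit lower in the scene crops (A about y 300→306, B about 303→311). The shoes are unmoved and the arm is clear.

```bash
python3 -c "from rig import *;print(finish_job())"
```

```text
the job is handed in; nothing more can be done
None
```

I pressed both stiletto tips down with the shut fingertips, at about (0.496, 0.346) and (0.519, −0.108), then withdrew 85 mm and handed the job in at about 9 s.

- **Seating:** both tips slid under roughly 2–4 N, then stopped at z = 0.257 m. That matches the stated flush height of 257 mm, and pressing on only raised the force. The highest reading was 12.5 N, well under the 30 N limit.
- **After withdrawing:** wrist force read about 0. The scene crops show both slim tips lower than before and their shoes unmoved.
- **Other shoes and bench items:** the arm passed above everything and made no other contact. I did not view the cone, the block or the loose items again after pressing.
- **Disagreements:** the networks mixed up left and right slim, which did not matter since both were to be pressed. In the overview pictures they also gave low-confidence slim points on the bench, which I ignored. For the second tip, the wrist picture differed from my triangulation by about 2.5 mm, and I corrected for it before pressing.

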